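# Put the bench scraper away in its slot and bolt it in

## Robot

A 6-joint arm with a two-finger parallel gripper is mounted at the origin on a cart in front of the work surface, level with it; the furniture and walls round the work are solid. World frame = base frame: x ahead of the robot, y to its left, z up, the work surface at z = 0. Lengths are in mm, angles in rad, forces in N, time in s.
With the tool pointing down it reaches from about 350 to 875 mm from the base axis. Payload 4.2 kg.
Tool frame: the origin (TCP) lies midway between the tips of the shut fingers; the grasp point (between the pads) lies 19 mm behind it; z points along the fingers, y is the line along which they close (so a half turn about z gives the same grasp; the last joint's range is limited). The gripper opens to 85 mm and grips with 20 to 120 N. Pads are 22 mm wide; open, the fingers measure 114 mm over their backs; the gripper's body (76 mm by 85 mm) begins 54 mm behind the grasp point. The pads swing forward as they close: fully open they stand 13 mm farther back than shut.
Start: joints at [1.478, 0.385, 0.008, 0, -1.194, -0.259], TCP at [215.335, 586.711, 231.312] pointing down, gripper open.
Joint ranges: [-3.14, 3.14], [-1.21, 2.06], [-1.07, 1.41], [-3.16, 2.05], [-2.99, -0.16], [-3.1, 3.1]. Speed limits (rad/s): [2.79, 2.79, 3.14, 3.14, 3.14, 3.14].

## Interface

Orientations are given as a unit quaternion [x, y, z, w].
In Python, from bench import sensors, get_image, camera_params, job_done gives the robot as it stands.
- The arm moves only by the tool servo_tool, never from a script. Its argument "motion" is a list of rows, each an object with "travel": the shift along the tool's x, y, z as a fraction of full scale, a list of three; "rot": the turn, a rotation vector about the tool's x, y, z as a fraction of full scale, a list of three; "hand": the opening, from 0 (shut) to 1 (fully open). In form: [{"travel": [x, y, z], "rot": [wx, wy, wz], "hand": hand}, ...]. A call has 1 to 10 rows; each row shifts and turns the commanded pose from where the row before left it, along the tool's axes as they then stand; what a row does not reach is not made up. Full scale, the value 1, is 25 cm for a shift and 360 degrees for a turn. A row lasts 1/12 s, in which the tool goes at most 41.7 mm and 7.16 degrees, less where a joint would pass 70% of its speed; a pose out of reach is approached as far as the arm can. A call with a number of a shift or a turn outside -1 to 1 is refused whole. A call with a gripper value outside its range is refused whole. The fingers move at their own pace and stop on an object; the grip force is fixed at half the most. Time passes only in rows, so rows that do not move let the fingers close. It gives the time, the measured TCP pose, the force, the opening and the grip force at its end, in the units of the state.
- sensors.read_state(): the state, without advancing time (a new reading comes with each control period).
- get_image(name): name is "scene" or "top" or "wrist"; returns (picture, depth): 480x640x3 uint8, red, green, blue; 480x640 float32, mm along the optical axis (not along the pixel's ray), 0 where there is no reading.
- camera_params(name): a dict with "camera_matrix" (3x3 intrinsics, pixels), "R" (3x3) and "t" (3): a world point X has camera coordinates R X + t; the wrist camera has in their place "mount" (4x4, takes a point from camera to tool coordinates, whose origin is the TCP and whose axes are the flange's). Camera axes: x right, y down, z forward; pixel columns grow to the right and rows downward; lengths in mm; the calibration is good to about 2 mm. A picture is of the moment at which its call begins: read the wrist's pose just before it. camera_params takes no time and is no camera call.
- job_done(): hands the job in; it is judged then, once.
The state is a dict: "clock": time; "joints": joint angles; "joint_vel": joint speeds; "joint_efforts": joint torques, N m; "position": TCP position; "ee_rot": TCP orientation; "contact_force": force on the tool from outside, world axes, zero at the start; "wrist_torque": the same for the moment, N m; "gripper_width": finger opening in mm; "grasp_force": force on a finger pad.
Only numpy, scipy, OpenCV 4.12 (cv2) and the standard library are available. Lean on these libraries where they do the work, as an engineer would, in place of code of your own. Each camera call takes 0.05 s, during which the arm holds its last target. There are 200 camera calls.

## Task

Put the bench scraper away in the dock at the end of the wooden pastry board: first draw the red-knobbed bolt all the way aside, then slide the scraper along the board, blade first and without lifting it, under the clear cover until it drops flat into its pocket. Finally slide the bolt fully shut behind its handle, and leave the mug, honey jar and tumbler as they are.

Things in the scene. Friction and masses are not known exactly. Their poses are not given: they have to be found in the camera images.
- pastry_board: Fixed wooden pastry board, 425 x 183 mm, with a scraper dock at one end. Origin on the worktop; x points along the board into the dock, y across it to the bolt's side, z up. All board-frame sizes below are from here, in mm. Deck: z 16, x -250 to 50, y -88 to 95. At x 50 it ends in a lip; beyond is the black pocket: floor z 11 (a 5 mm drop), x 50 to 154 (end stop), y -54.5 to 54.5.
- dock_mouth (a point): Middle of the lip where the deck meets the pocket: board frame x 50, y 0, z 16. Before it two dark guides, up to z 30, flare from 106 mm apart at x 30 to about 150 mm apart at x -38 and lead the scraper in; fingers fit between them behind the handle. Beyond it dark side walls reach z 26 and a clear cover spans x 95 to 166, underside z 25.5, top z 32: the blade passes under it, the handle does not.
- dock_home (a point): Where point scraper_centre lies when the scraper is home: in the board's frame x 102, y 0, z 24. The play is about 2 mm each way along x and 4.5 mm along y. Axes as the board. The handle's rear face is then at x 52, just past the lip. While pressed hard from behind, the handle may hang on the pusher and drop when it is let go.
- scraper: Loose bench scraper, 0.2 to 0.4 kg, flat on the deck: steel blade 100 mm wide (y), 5 mm thick, with a blue bar handle across its rear, flush with the underside. Origin at the centre of its underside; x points to the blade's front edge, z up. 100 mm long in all (x -50 to 50); the handle is x -50 to -30, 100 mm long along y, 26 mm high from the underside.
- scraper_centre (a point): Centre of the scraper: 13 mm above the middle of its underside, so at z 29 mm on the deck and z 24 mm when it has dropped into the pocket. Axes as the scraper.
- bolt (a joint): Sliding steel bolt on the board at x 34 to 46, z 19 to 30, moving along the board's y. 0: fully shut, tip at y 24, reaching about 30 mm into the scraper's way. 0.034 m: fully open, tip at y 58, clear of the way. Needs 2 to 3 N, stays where left. It closes behind the handle only when that is past it. It runs under a strap at y 82 to 92 that reaches z 36.
- bolt_knob (a point): Middle of the bolt's upright round red knob, 16 mm across, from z 38.5 to 66.5 (the point is at z 52.5); board frame x 40, y 33 (shut) to 67 (open). Push it from the side or take it between the fingers from above.
- mug: Bystander: white mug with grey dots, 82 x 114 x 91 mm high, standing near the board; origin at the centre of its underside.
- honey_jar: Bystander: honey jar with yellow cap, 71 mm wide, 86 mm high, standing near the board; origin at the centre of its underside.
- tumbler: Bystander: clear glass tumbler, 81 mm wide, 93 mm high, standing near the board; origin at the centre of its underside.

How it is judged (in metres and radians):
On the way, in this order (a step that is already met when the one before it is completed fails the run):
1. the bolt is drawn aside, at least 30 mm open (value of joint bolt above 0.03 m), for 0.2 s.
2. the scraper's blade is under the cover, square to the slot (x of scraper_centre in the frame of pastry_board above 0.055 m and angle between the x axis of scraper and the x axis of pastry_board, either way round below 0.15 rad), for 0.04 s.
3. the scraper has dropped flat into its pocket (horizontal distance between scraper_centre and dock_home below 0.01 m and z of scraper_centre in the frame of pastry_board below 0.0265 m and angle between scraper_centre's own z axis and vertical below 0.025 rad and angle between the x axis of scraper and the x axis of pastry_board, either way round below 0.12 rad), for 0.2 s.
4. the bolt is shut behind the handle (all of step 3 and value of joint bolt below 0.006 m), for 0.2 s.
At the end, for the whole second after the job is handed in: The scraper lies flat (within 0.025 rad) and at rest in the pocket, its centre within 10 mm of dock_home in plan, square within 0.12 rad and less than 26.5 mm above the worktop, and the bolt is shut to within 6 mm (all of step 4 and linear speed of scraper below 0.01 m/s); the robot touches nothing.
It fails at once if the scraper is lifted more than 30 mm off the board (height (world z) of scraper_centre above 0.059 m).
It fails at once if the mug is moved by more than 30 mm or tipped (distance of mug from where it was at the start of the episode above 0.03 m or angle between mug's own z axis and vertical above 0.3 rad).
It fails at once if the honey jar is moved by more than 30 mm or tipped (distance of honey_jar from where it was at the start of the episode above 0.03 m or angle between honey_jar's own z axis and vertical above 0.3 rad).
It fails at once if the tumbler is moved by more than 30 mm or tipped (distance of tumbler from where it was at the start of the episode above 0.03 m or angle between tumbler's own z axis and vertical above 0.3 rad).
It also fails if it takes over 58 s, if anything falls off the work surface, if the arm or the gripper's body presses on something with over 40 N, if the wrist force passes 120 N, or if a joint passes its speed limit or range.

## Working session

There is one attempt and no reset: what is moved stays moved. The work goes in short steps, Python scripts to look and compute and a tool call to move; the robot and the scene stay as the last step left them, time stands still between calls to the robot, and variables do not carry over. Pictures are saved under pics/ and viewed, at most 10 in all, crops included, and the job is handed in when it is done.

Besides the shell and the picture viewer there is one more tool, called after "Emit:" by a JSON object that holds its "op" and its "data", one argument or row to a line. servo_tool: Moves the arm, as the interface text tells. Its arguments: {"type":"object","properties":{"motion":{"type":"array"}},"required":["motion"]}

```bash
mkdir -p pics; ls; python3 - <<'E'
from bench import sensors,get_image,camera_params
import cv2,numpy as np
s=sensors.read_state();print(s)
for n in("scene","top"):
    p,d=get_image(n);cv2.imwrite(f"pics/{n}0.png",p[...,::-1]);np.savez(f"pics/{n}0.npz",p=p,d=d)
    print(n,camera_params(n))
E
```

```text
pics
{'clock': 0.0, 'joints': array([ 1.47760533e+00,  3.85544211e-01,  6.63098752e-03, -4.96046048e-04,
       -1.19402060e+00, -2.58593177e-01]), 'joint_vel': array([ 0.00097556,  0.00249878, -0.00021963,  0.00288206,  0.00082854,
        0.00062547]), 'joint_efforts': array([-2.67365440e-04, -3.92283010e+01,  1.88397700e+01,  4.18614015e+00,
       -4.65971432e-03, -2.65374815e-06]), 'position': array([215.14351492, 586.17621604, 230.23150735]), 'ee_rot': array([ 9.84554224e-01, -1.75076512e-01, -1.41454143e-04,  1.08413879e-03]), 'contact_force': array([-0.09671521,  0.00288065,  0.16719653]), 'wrist_torque': array([ 0.0078618 ,  0.01211447, -0.03509905]), 'grasp_force': 0.0, 'gripper_width': 85.25630900702593}
scene {'camera_matrix': array([[603.42402207,   0.        , 319.39940396],
       [  0.        , 603.42402207, 231.90416606],
       [  0.        ,   0.        ,   1.        ]]), 'R': array([[ 0.71526638, -0.69871914, -0.01362244],
       [-0.33089795, -0.32143656, -0.88723451],
       [ 0.61554899,  0.63911665, -0.4611175 ]]), 't': array([-411.43157822,  235.50679806,  860.36161689])}
top {'camera_matrix': array([[589.82737819,   0.        , 317.29652772],
       [  0.        , 589.82737819, 242.68704181],
       [  0.        ,   0.        ,   1.        ]]), 'R': array([[ 0.12817586, -0.9917456 ,  0.00340827],
       [-0.96793456, -0.1258456 , -0.21740648],
       [ 0.21604083,  0.02456728, -0.97607521]]), 't': array([-57.72525818, 558.27056922, 997.74817954])}
```

View pics/top0.png

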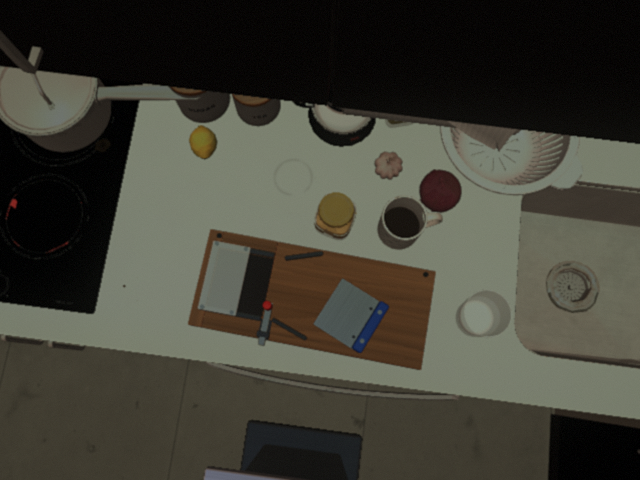

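View pics/scene0.png

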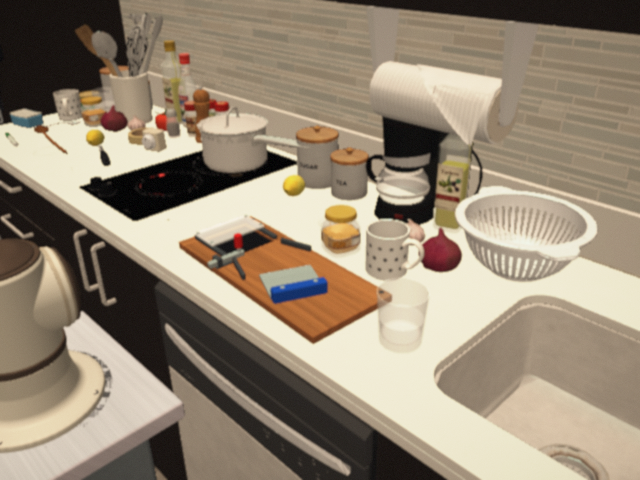

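The top view shows the board with corners near (210,230), (436,269), (421,368) and (189,325). The dock is at the left, the red knob at (267,306), and the scraper at (352,316) with its blue handle at the lower right. The jar is at (336,213), the mug at (404,220) and the tumbler at (478,316). The scene view confirms this and shows the scraper's blade pointing roughly to the dock, but yawed.

```bash
cat > h.py <<'E'
import cv2,numpy as np
from bench import camera_params
def cloud(d,K,R,t):
    v,u=np.mgrid[:480,:640]
    P=np.stack([(u-K[0,2])/K[0,0]*d,(v-K[1,2])/K[1,1]*d,d],-1)
    return (P-t)@R
def plane(uv,z,n="top"):
    c=camera_params(n);K,R,t=c["camera_matrix"],c["R"],c["t"]
    r=np.c_[np.asarray(uv,float),np.ones(len(uv))]@np.linalg.inv(K).T@R
    o=-R.T@t
    return (o+r*((z-o[2])/r[:,2])[:,None])[:,:2]
def big(m):
    cs,_=cv2.findContours(m.astype(np.uint8),cv2.RETR_EXTERNAL,cv2.CHAIN_APPROX_NONE)
    return max(cs,key=cv2.contourArea)[:,0]
def rect(uv,z):
    r=cv2.minAreaRect(plane(uv,z).astype(np.float32));return r,cv2.boxPoints(r)
E
python3 - <<'E'
from h import *
f=np.load("pics/top0.npz");p,d=f["p"],f["d"]
c=camera_params("top");W=cloud(d,c["camera_matrix"],c["R"],c["t"])
H,S,V=np.moveaxis(cv2.cvtColor(p,cv2.COLOR_RGB2HSV),-1,0)
roi=np.zeros((480,640),bool);roi[222:380,180:445]=1
wood=roi&(((H<18)&(S>90)))
uv=cv2.convexHull(big(cv2.morphologyEx(wood.astype(np.uint8),cv2.MORPH_CLOSE,np.ones((9,9)))))[:,0]
print("boardcol",rect(uv,16))
uv=big(wood); print("z on board",np.nanmedian(W[...,2][wood]))
blue=roi&(H>105)&(H<130)&(S>150)&(V>60)
print("blue",blue.sum(),np.percentile(W[...,2][blue],[5,25,50,75,95]))
print("handle",rect(big(blue),42))
red=roi&((H<5)|(H>172))&(S>180)&(V>90)
print("red",red.sum(),W[red].mean(0),np.percentile(W[...,2][red],[5,50,95]),plane([big(red).mean(0)],66.5))
for n,(u0,v0,u1,v1) in dict(jar=(310,188,360,240),mug=(376,192,445,245),tumb=(452,285,505,340)).items():
    w=W[v0:v1,u0:u1].reshape(-1,3);w=w[w[:,2]>40];print(n,w.min(0),w.max(0))
E
```

```text
boardcol (((467.9819030761719, 11.185150146484375), (427.9519958496094, 181.6485137939453), 86.50975799560547), array([[ 364.29956, -196.8647 ],
       [ 545.61115, -207.9232 ],
       [ 571.66425,  219.235  ],
       [ 390.35266,  230.2935 ]], dtype=float32))
z on board 16.752282714252388
blue 465 [39.45259754 41.36630077 42.55348848 43.70385576 45.68324968]
handle (((426.6167297363281, -97.48165130615234), (17.009830474853516, 96.4349594116211), 64.86595916748047), array([[ 379.3523  ,  -84.70152 ],
       [ 466.65643 , -125.66106 ],
       [ 473.88116 , -110.26178 ],
       [ 386.57703 ,  -69.302246]], dtype=float32))
red 51 [438.75627511  87.97258475  67.24592757] [63.95728499 67.10838425 70.51488166] [[438.87756379  88.08369752]]
jar [332.21401231 -48.0790624   40.00263788] [ 656.28386236   27.00989361 1095.44564105]
mug [ 332.21401231 -210.0450227    40.00160826] [ 686.15143596  -11.50483365 1095.44564105]
tumb [ 332.21401231 -326.13323103   40.05482166] [ 511.56365541  -11.50483365 1095.44564105]
```

Emit:
{"op": "servo_tool", "data": {
  "motion": [
    {"travel": [0, 0, 0], "rot": [0, 0, -0.0155], "hand": 0.5},
    {"travel": [0, 0, 0], "rot": [0, 0, -0.0155], "hand": 0.5},
    {"travel": [0, 0, 0], "rot": [0, 0, -0.0155], "hand": 0.5},
    {"travel": [0.069, 0.145, 0], "rot": [0, 0, 0], "hand": 0.5},
    {"travel": [0.069, 0.145, 0], "rot": [0, 0, 0], "hand": 0.5},
    {"travel": [0.069, 0.145, 0], "rot": [0, 0, 0], "hand": 0.5},
    {"travel": [0.069, 0.145, 0], "rot": [0, 0, 0], "hand": 0.5},
    {"travel": [0.069, 0.145, 0], "rot": [0, 0, 0], "hand": 0.5},
    {"travel": [0.069, 0.145, 0], "rot": [0, 0, 0], "hand": 0.5},
    {"travel": [0.069, 0.145, 0], "rot": [0, 0, 0], "hand": 0.5}
  ]
}}

```text
clock: 0.93
position: [320.8, 324.1, 231.0]
ee_rot: [1.0, -0.03, -0.0, 0.0]
contact_force: [-0.1, -0.2, 0.5]
gripper_width: 42.5
grasp_force: 0.0
```

Emit:
{"op": "servo_tool", "data": {
  "motion": [
    {"travel": [0.069, 0.145, 0], "rot": [0, 0, 0], "hand": 0.5},
    {"travel": [0.069, 0.145, 0], "rot": [0, 0, 0], "hand": 0.5},
    {"travel": [0.069, 0.145, 0], "rot": [0, 0, 0], "hand": 0.5},
    {"travel": [0.069, 0.145, 0], "rot": [0, 0, 0], "hand": 0.5},
    {"travel": [0.069, 0.145, 0], "rot": [0, 0, 0], "hand": 0.5},
    {"travel": [0.069, 0.145, 0], "rot": [0, 0, 0], "hand": 0.5},
    {"travel": [0.069, 0.145, 0], "rot": [0, 0, 0], "hand": 0.5},
    {"travel": [0.069, 0.145, 0], "rot": [0, 0, 0], "hand": 0.5},
    {"travel": [0, 0, 0], "rot": [0, 0, 0], "hand": 0.5},
    {"travel": [0, 0, 0], "rot": [0, 0, 0], "hand": 0.5}
  ]
}}

```text
clock: 1.77
position: [441.2, 26.4, 230.8]
ee_rot: [0.999, -0.032, -0.001, 0.0]
contact_force: [1.3, 0.2, 0.1]
gripper_width: 42.7
grasp_force: 0.0
```

```bash
python3 - <<'E'
from bench import sensors,get_image,camera_params
import cv2,numpy as np
s=sensors.read_state();p,d=get_image("wrist")
cv2.imwrite("pics/w1.png",p[...,::-1])
np.savez("pics/w1.npz",p=p,d=d,pos=s["position"],q=s["ee_rot"])
print(s["clock"],s["position"],s["ee_rot"],s["joints"],s["gripper_width"],camera_params("wrist"))
E
```

```text
1.7667 [441.22655109  26.3947144  230.75534235] [ 9.99471848e-01 -3.24899693e-02 -6.31100487e-04  1.66340502e-04] [ 4.29462760e-01  6.88789712e-02 -4.13487076e-01 -2.98655573e-04
 -1.08970847e+00  1.07648055e+00] 42.68753409358033 {'camera_matrix': array([[341.77351593,   0.        , 322.0760904 ],
       [  0.        , 341.77351593, 237.82314461],
       [  0.        ,   0.        ,   1.        ]]), 'mount': array([[ 6.65636374e-04, -9.52563764e-01, -3.04338351e-01,
         7.60777508e+01],
       [ 9.99999755e-01,  5.67896503e-04,  4.09670948e-04,
        -3.32694519e-01],
       [-2.17405015e-04, -3.04338549e-01,  9.52563909e-01,
        -1.43747977e+02],
       [ 0.00000000e+00,  0.00000000e+00,  0.00000000e+00,
         1.00000000e+00]])}
```

View pics/w1.png

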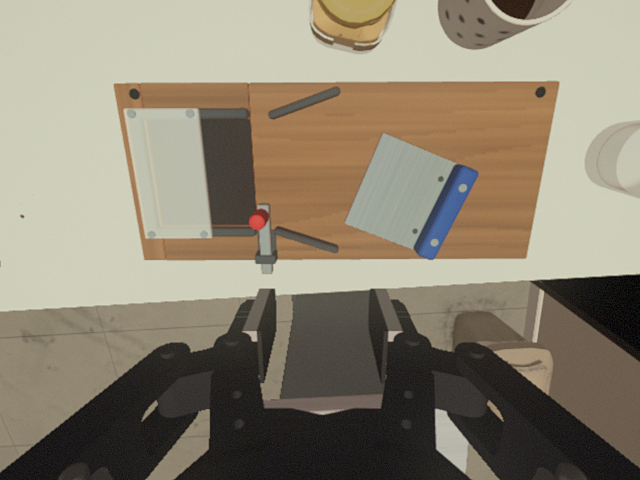

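The wrist view shows the whole board: corners (115,83), (558,81), (527,259) and (145,261), the lip at u≈250, the red knob at (258,219), and the handle between (468,170) and (428,255). I'll measure these with masks.

```bash
cat >> h.py <<'E'
from scipy.spatial.transform import Rotation as Ro
def wplane(uv,z,pos,q):
    c=camera_params("wrist");K,M=c["camera_matrix"],c["mount"];R=Ro.from_quat(q).as_matrix()
    r=np.c_[np.asarray(uv,float),np.ones(len(uv))]@np.linalg.inv(K).T@(R@M[:3,:3]).T
    o=pos+R@M[:3,3]
    return (o+r*((z-o[2])/r[:,2])[:,None])[:,:2]
def masks(p):
    H,S,V=np.moveaxis(cv2.cvtColor(p,cv2.COLOR_RGB2HSV),-1,0)
    return dict(wood=(H<18)&(S>90),blue=(H>105)&(H<130)&(S>150)&(V>50),red=((H<5)|(H>172))&(S>180)&(V>90))
class Frame:
    def __init__(s,c,th): s.o=np.array(c);s.ex=np.array([np.cos(th),np.sin(th)]);s.ey=np.array([-s.ex[1],s.ex[0]])
    def b(s,w): w=np.atleast_2d(w)-s.o;return np.c_[w@s.ex,w@s.ey]
    def w(s,x,y): return s.o+x*s.ex+y*s.ey
E
python3 - <<'E'
from h import *
f=np.load("pics/w1.npz");p=f["p"];a=(f["pos"],f["q"])
m=masks(p);roi=np.zeros((480,640),bool);roi[70:275,100:570]=1
wd=cv2.morphologyEx((m["wood"]&roi).astype(np.uint8),cv2.MORPH_CLOSE,np.ones((9,9)))
w=wplane(big(wd),16,*a).astype(np.float32)
r=cv2.minAreaRect(w);bx=cv2.boxPoints(r);print(r,bx)
# side fits
c=np.array([[115,83],[558,81],[527,259],[145,261]]);cw=wplane(c,16,*a);print("hand corners",cw,[np.linalg.norm(cw[i]-cw[i-1]) for i in range(4)])
e=bx[[1,2]];th=np.deg2rad(86.5)
L=sorted([(np.linalg.norm(bx[i]-bx[i-1]),tuple(bx[i]-bx[i-1])) for i in range(4)])[-1][1]
th=np.arctan2(abs(L[1]),L[0]*np.sign(L[1]));F=Frame([0,0],th)
F.o=np.array(r[0])+37.5*F.ex-3.5*F.ey
print("board",F.o,np.rad2deg(th))
print("lip",F.b(wplane([[249,95],[256,200]],16,*a)))
print("knob top",F.b(wplane([big(m["red"]&roi).mean(0)],62,*a)),big(m["red"]&roi).mean(0))
hb=cv2.minAreaRect(F.b(wplane(big(m["blue"]&roi),42,*a)).astype(np.float32));print("handle",hb,cv2.boxPoints(hb))
print("blade front",F.b(wplane([[384,134],[346,223]],21,*a)))
E
```

```text
((467.75848388671875, 11.085906982421875), (428.35479736328125, 181.67771911621094), 86.53096008300781) [[ 364.12637 -197.20245]
 [ 545.4712  -208.19562]
 [ 571.3906   219.37427]
 [ 390.04578  230.36743]]
hand corners [[ 571.37597906  217.60009836]
 [ 545.80307921 -207.25620151]
 [ 362.76917852 -199.25979652]
 [ 388.07921406  229.64800611]] [np.float64(183.6922865618466), np.float64(425.6252444880642), np.float64(183.2084913278849), np.float64(429.65393173485666)]
board [473.52116752  48.30541047] 86.53095
lip [[ 46.85207939 -76.2721379 ]
 [ 46.55384912  27.13346294]]
knob top [[31.98515875 34.56999566]] [263.  217.5]
handle ((-162.7607879638672, 22.671567916870117), (0.0, 0.0), 0.0) [[-162.76079    22.671568]
 [-162.76079    22.671568]
 [-162.76079    22.671568]
 [-162.76079    22.671568]]
blade front [[-85.24564896 -39.61076128]
 [-49.2452404   51.47762162]]
```

```bash
python3 - <<'E'
from h import *
f=np.load("pics/w1.npz");p=f["p"];a=(f["pos"],f["q"])
print(p[185,462],p[240,430],p[219,258],p[214,262])
P=p.astype(int);roi=np.zeros((480,640),bool);roi[70:275,100:570]=1
blue=roi&(P[...,2]>1.6*P[...,0])&(P[...,2]>P[...,1]*1.3);red=roi&(P[...,0]>2.5*P[...,1])&(P[...,0]>2.5*P[...,2])&(P[...,0]>80)
F=Frame([473.5,48.3],np.deg2rad(86.5))
b=big(red);print("red",red.sum(),b.min(0),b.max(0))
(cx,cy),rr=cv2.minEnclosingCircle(b);print(cx,cy,rr)
print("knob",F.b(wplane([(cx,cy),b[b[:,1]>np.median(b[:,1])].mean(0)],66.5,*a)))
bb=big(blue)
hb=cv2.minAreaRect(F.b(wplane(bb,42,*a)).astype(np.float32));print("handle",blue.sum(),hb,cv2.boxPoints(hb))
g=cv2.cvtColor(p,cv2.COLOR_RGB2GRAY).astype(int)
for v in (130,160,185): 
    print(v,[F.b(wplane([[u,v]],16,*a))[0].round(1) for u in [235+int(np.argmax(np.diff(P[v,235:275,0])))]])
    print(" left end",[F.b(wplane([[u,v]],16,*a))[0].round(1) for u in [105+int(np.argmin(np.diff(P[v,105:150,2])))]])
    print(" right end",[F.b(wplane([[u,v]],16,*a))[0].round(1) for u in [520+int(np.argmax(np.diff(P[v,520:570,2])))]])
E
```

```text
[162 166 148] [ 85 109 152] [212  87  79] [114  49  40]
red 192 [249 212] [265 229]
256.5 220.5 8.514793395996094
knob [[37.38208212 36.27187537]
 [37.55619035 41.14780563]]
handle 1722 ((-146.47691345214844, 36.63374328613281), (97.437255859375, 21.54524803161621), 68.43765258789062) [[-174.4004     -4.716385]
 [-154.36293   -12.634552]
 [-118.55342    77.98387 ]
 [-138.5909     85.90204 ]]
130 [array([ 48.1, -43.9])]
 left end [array([177.1, -44.3])]
 right end [array([-251. ,  -42.9])]
160 [array([ 48.1, -14.5])]
 left end [array([177.3, -14.9])]
 right end [array([-251.7,  -13.5])]
185 [array([47.6, 11.2])]
 left end [array([177.7,  10.7])]
 right end [array([-251.5,   12.2])]
```

Emit:
{"op": "servo_tool", "data": {
  "motion": [
    {"travel": [0.026, -0.082, 0], "rot": [0, 0, 0], "hand": 0},
    {"travel": [0.026, -0.082, 0], "rot": [0, 0, 0], "hand": 0},
    {"travel": [0.026, -0.081, 0.1], "rot": [0, 0, 0], "hand": 0},
    {"travel": [0, 0, 0.15], "rot": [0, 0, 0], "hand": 0},
    {"travel": [0, 0, 0.15], "rot": [0, 0, 0], "hand": 0},
    {"travel": [0, 0, 0.15], "rot": [0, 0, 0], "hand": 0},
    {"travel": [0, 0, 0.1], "rot": [0, 0, 0], "hand": 0},
    {"travel": [0, 0, 0.085], "rot": [0, 0, 0], "hand": 0},
    {"travel": [0, 0, 0], "rot": [0, 0, 0], "hand": 0},
    {"travel": [0, 0, 0], "rot": [0, 0, 0], "hand": 0}
  ]
}}

```text
clock: 2.65
position: [463.6, 89.5, 47.1]
ee_rot: [1.0, -0.028, -0.001, 0.001]
contact_force: [-0.2, 0.1, 0.9]
gripper_width: 0.1
grasp_force: 0.0
```

```bash
python3 - <<'E'
from h import *
from bench import sensors,get_image
f=np.load("pics/w1.npz");a=(f["pos"],f["q"])
F=Frame([473.5,48.3],np.deg2rad(86.5))
print("guides inner/outer ends",F.b(wplane([[270,115],[277,232],[338,91],[337,249]],30,*a)))
s=sensors.read_state();print(s["position"],F.b(s["position"][:2]))
p,d=get_image("wrist");cv2.imwrite("pics/w2.png",p[...,::-1])
E
```

```text
guides inner/outer ends [[ 25.43075295 -57.42917081]
 [ 23.83721774  58.52874836]
 [-38.85858241 -78.24249318]
 [-39.50419708  77.73718536]]
[463.59484067  89.54877738  47.10083261] [[40.56714459 12.40486183]]
```

View pics/w2.png

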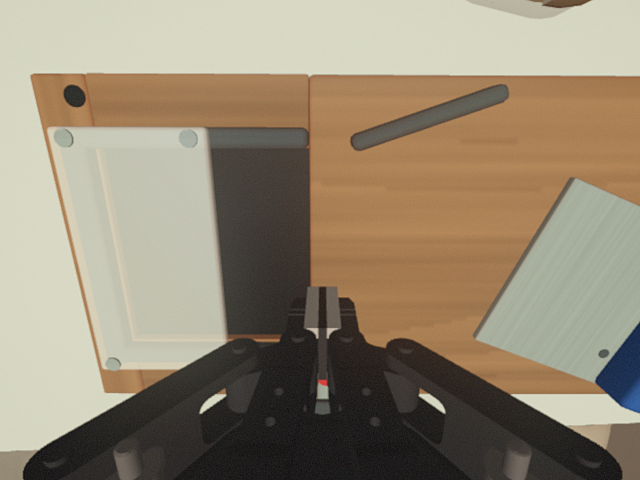

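The view shows the shut fingers at (322,310) directly behind the knob, with red visible at (323,383). They are lined up in x and clear of everything, so I'll push the bolt open.

Emit:
{"op": "servo_tool", "data": {
  "motion": [
    {"travel": [-0.025, 0, 0], "rot": [0, 0, 0], "hand": 0},
    {"travel": [-0.025, 0, 0], "rot": [0, 0, 0], "hand": 0},
    {"travel": [-0.025, 0, 0], "rot": [0, 0, 0], "hand": 0},
    {"travel": [-0.025, 0, 0], "rot": [0, 0, 0], "hand": 0},
    {"travel": [-0.025, 0, 0], "rot": [0, 0, 0], "hand": 0},
    {"travel": [-0.02, 0, 0], "rot": [0, 0, 0], "hand": 0},
    {"travel": [0, 0, 0], "rot": [0, 0, 0], "hand": 0},
    {"travel": [0, 0, 0], "rot": [0, 0, 0], "hand": 0}
  ]
}}

```text
clock: 3.37
position: [429.6, 91.2, 48.5]
ee_rot: [1.0, -0.029, 0.002, -0.001]
contact_force: [5.8, -1.6, 1.9]
gripper_width: 0.4
grasp_force: 2.9
```

Emit:
{"op": "servo_tool", "data": {
  "motion": [
    {"travel": [-0.012, 0, 0], "rot": [0, 0, 0], "hand": 0},
    {"travel": [-0.012, 0, 0], "rot": [0, 0, 0], "hand": 0},
    {"travel": [0, 0, 0], "rot": [0, 0, 0], "hand": 0},
    {"travel": [0, 0, 0], "rot": [0, 0, 0], "hand": 0}
  ]
}}

```text
clock: 3.7
position: [429.0, 91.9, 49.0]
ee_rot: [1.0, -0.028, 0.007, -0.002]
contact_force: [25.4, -14.6, -10.9]
gripper_width: -0.0
grasp_force: 12.7
```

Emit:
{"op": "servo_tool", "data": {
  "motion": [
    {"travel": [0.024, 0, 0], "rot": [0, 0, 0], "hand": 0},
    {"travel": [0.024, 0, 0], "rot": [0, 0, 0], "hand": 0},
    {"travel": [0, 0, -0.12], "rot": [0, 0, 0], "hand": 0},
    {"travel": [0, 0, -0.12], "rot": [0, 0, 0], "hand": 0},
    {"travel": [0, 0, 0], "rot": [0, 0, 0.0152], "hand": 0.5},
    {"travel": [0, 0, 0], "rot": [0, 0, 0.0152], "hand": 0.5},
    {"travel": [0, 0, 0], "rot": [0, 0, 0.0152], "hand": 0.5},
    {"travel": [0, 0, 0], "rot": [0, 0, 0.0152], "hand": 0.5}
  ]
}}

```text
clock: 4.37
position: [432.1, 89.4, 107.1]
ee_rot: [0.975, -0.222, -0.002, 0.001]
contact_force: [0.3, -0.4, 0.3]
gripper_width: 42.7
grasp_force: 0.0
```

Emit:
{"op": "servo_tool", "data": {
  "motion": [
    {"travel": [0.054, 0.141, 0], "rot": [0, 0, 0], "hand": 0.5},
    {"travel": [0.054, 0.141, 0], "rot": [0, 0, 0], "hand": 0.5},
    {"travel": [0.054, 0.141, 0], "rot": [0, 0, 0], "hand": 0.5},
    {"travel": [0.054, 0.141, 0], "rot": [0, 0, 0], "hand": 0.5},
    {"travel": [0.054, 0.141, 0], "rot": [0, 0, 0], "hand": 0.5},
    {"travel": [0, 0, 0], "rot": [0, 0, 0], "hand": 0.5},
    {"travel": [0, 0, 0], "rot": [0, 0, 0], "hand": 0.5}
  ]
}}

```text
clock: 4.95
position: [417.5, -99.6, 106.9]
ee_rot: [0.975, -0.221, -0.002, 0.0]
contact_force: [0.8, 0.7, 0.2]
gripper_width: 42.4
grasp_force: 0.0
```

```bash
cat > st.py <<'E'
from h import *
from bench import sensors,get_image
import sys
F=Frame([473.5,48.3],np.deg2rad(86.5))
s=sensors.read_state();R=Ro.from_quat(s["ee_rot"]).as_matrix()
print(s["clock"],s["position"],"F",F.b(s["position"][:2]),"yaw tool x",np.rad2deg(np.arctan2(R[1,0],R[0,0])),"tilt",R[:,2],s["gripper_width"],s["contact_force"])
n,fn=sys.argv[1:3]
p,d=get_image(n);cv2.imwrite(f"pics/{fn}.png",p[...,::-1])
P=p.astype(int);roi=np.zeros((480,640),bool)
if n=="top": roi[222:380,180:445]=1
else: roi[:,:]=1
blue=roi&(P[...,2]>1.6*P[...,0])&(P[...,2]>P[...,1]*1.3)
red=roi&(P[...,0]>2.5*P[...,1])&(P[...,0]>2.5*P[...,2])&(P[...,0]>80)
pr=(lambda uv,z:F.b(plane(uv,z))) if n=="top" else (lambda uv,z:F.b(wplane(uv,z,s["position"],s["ee_rot"])))
if blue.sum()>50:
    hb=cv2.minAreaRect(pr(big(blue),float(sys.argv[3])).astype(np.float32));print("handle",hb,"\n",cv2.boxPoints(hb))
if red.sum()>20: print("knob",pr([cv2.minEnclosingCircle(big(red))[0]],66.5))
E
python3 st.py wrist w3 42
```

```text
4.95 [417.4535737  -99.64523224 106.85891973] F [[-151.09083703   46.91004806]] yaw tool x -25.592735959009598 tilt [-3.87255347e-03  6.66830957e-05 -9.99992499e-01] 42.39130331007514 [0.7982068  0.69386833 0.16611207]
handle ((-149.18833923339844, 36.73091125488281), (98.69869995117188, 18.643648147583008), 68.19970703125) 
 [[-176.1705      -5.6272964]
 [-158.86017    -12.551033 ]
 [-122.20618     79.08912  ]
 [-139.51651     86.012856 ]]
knob [[24.3845838  61.49319823]]
```

View pics/w3.png

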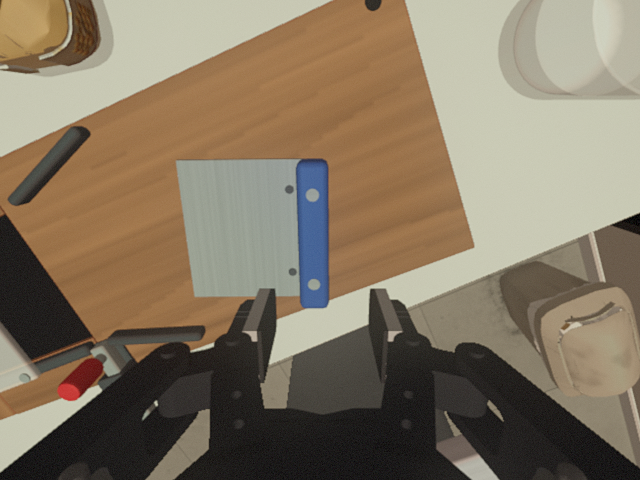

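The view shows the bolt open, with the knob at (80,380). The handle is vertical in the image at u≈313 and parallel to the fingers. The TCP is about 10 mm too far along the handle, so I'll correct that, descend and grip.

Emit:
{"op": "servo_tool", "data": {
  "motion": [
    {"travel": [0.034, -0.023, 0], "rot": [0, 0, 0.0], "hand": 0.5},
    {"travel": [0, 0, 0.09], "rot": [0, 0, 0], "hand": 0.5},
    {"travel": [0, 0, 0.09], "rot": [0, 0, 0], "hand": 0.5},
    {"travel": [0, 0, 0.08], "rot": [0, 0, 0], "hand": 0.5},
    {"travel": [0, 0, 0.04], "rot": [0, 0, 0], "hand": 0.5},
    {"travel": [0, 0, 0.024], "rot": [0, 0, 0], "hand": 0.5},
    {"travel": [0, 0, 0], "rot": [0, 0, 0], "hand": 0.5},
    {"travel": [0, 0, 0], "rot": [0, 0, 0], "hand": 0.5}
  ]
}}

```text
clock: 5.67
position: [430.6, -95.5, 26.6]
ee_rot: [0.976, -0.218, -0.0, 0.0]
contact_force: [0.0, 0.2, 0.0]
gripper_width: 42.7
grasp_force: 0.0
```

Emit:
{"op": "servo_tool", "data": {
  "motion": [
    {"travel": [0, 0, 0.014], "rot": [0, 0, 0], "hand": 0.5},
    {"travel": [0, 0, 0], "rot": [0, 0, 0], "hand": 0.35},
    {"travel": [0, 0, 0], "rot": [0, 0, 0], "hand": 0.28},
    {"travel": [0, 0, 0], "rot": [0, 0, 0], "hand": 0.24},
    {"travel": [0, 0, 0], "rot": [0, 0, 0], "hand": 0.1},
    {"travel": [0, 0, 0], "rot": [0, 0, 0], "hand": 0},
    {"travel": [0, 0, 0], "rot": [0, 0, 0], "hand": 0},
    {"travel": [0, 0, 0], "rot": [0, 0, 0], "hand": 0}
  ]
}}

```text
clock: 6.33
position: [429.7, -96.7, 23.8]
ee_rot: [0.976, -0.219, 0.0, 0.0]
contact_force: [-1.9, -1.6, 4.9]
gripper_width: 18.5
grasp_force: 59.1
```

Emit:
{"op": "servo_tool", "data": {
  "motion": [
    {"travel": [0, 0, 0], "rot": [0, 0, -0.012], "hand": 0},
    {"travel": [0, 0, 0], "rot": [0, 0, -0.012], "hand": 0},
    {"travel": [0, 0, 0], "rot": [0, 0, -0.012], "hand": 0},
    {"travel": [0, 0, 0], "rot": [0, 0, -0.012], "hand": 0},
    {"travel": [0, 0, 0], "rot": [0, 0, -0.0125], "hand": 0},
    {"travel": [0.048, -0.04, 0], "rot": [0, 0, 0], "hand": 0},
    {"travel": [0.048, -0.04, 0], "rot": [0, 0, 0], "hand": 0},
    {"travel": [0.048, -0.04, 0], "rot": [0, 0, 0], "hand": 0},
    {"travel": [0, 0, 0], "rot": [0, 0, 0], "hand": 0},
    {"travel": [0, 0, 0], "rot": [0, 0, 0], "hand": 0}
  ]
}}

```text
clock: 7.17
position: [470.3, -67.9, 23.9]
ee_rot: [1.0, -0.031, 0.003, -0.001]
contact_force: [2.7, 1.8, 2.6]
gripper_width: 18.9
grasp_force: 59.4
```

```bash
python3 st.py top t2 42
```

```text
7.1667 [470.31517563 -67.8601169   23.8629745 ] F [[-116.13788374   -3.91252146]] yaw tool x -3.5008195395463693 tilt [ 5.50029968e-03  9.86947493e-04 -9.99984386e-01] 18.906913816977184 [2.74457522 1.75797369 2.57313491]
handle ((-115.14875030517578, 34.07413101196289), (28.250375747680664, 18.551645278930664), 89.90797424316406) 
 [[-124.44725    19.963861]
 [-105.89563    19.934061]
 [-105.85025    48.184402]
 [-124.40187    48.214203]]
```

View pics/t2.png

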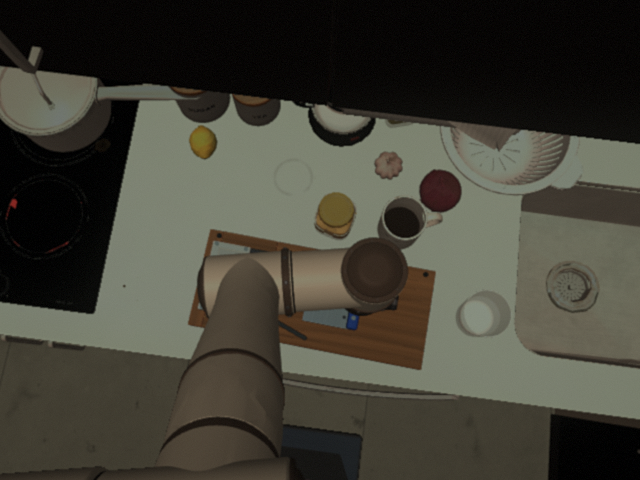

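The view shows the scraper square to the board, with the handle end at (352,320), held under the gripper and centred on y≈0. I'll slide it in.

Emit:
{"op": "servo_tool", "data": {
  "motion": [
    {"travel": [0, -0.08, 0], "rot": [0, 0, 0], "hand": 0},
    {"travel": [0, -0.08, 0], "rot": [0, 0, 0], "hand": 0},
    {"travel": [0, -0.08, 0], "rot": [0, 0, 0], "hand": 0},
    {"travel": [0, -0.08, 0], "rot": [0, 0, 0], "hand": 0},
    {"travel": [0, -0.08, 0], "rot": [0, 0, 0], "hand": 0},
    {"travel": [0, 0, 0], "rot": [0, 0, 0], "hand": 0},
    {"travel": [0, 0, 0], "rot": [0, 0, 0], "hand": 0}
  ]
}}

```text
clock: 7.8
position: [474.0, 32.4, 23.8]
ee_rot: [1.0, -0.03, 0.001, -0.001]
contact_force: [-1.9, 5.5, 5.8]
gripper_width: 19.0
grasp_force: 60.1
```

Emit:
{"op": "servo_tool", "data": {
  "motion": [
    {"travel": [0, -0.06, 0], "rot": [0, 0, 0], "hand": 0},
    {"travel": [0, -0.06, 0], "rot": [0, 0, 0], "hand": 0},
    {"travel": [0, -0.06, 0], "rot": [0, 0, 0], "hand": 0},
    {"travel": [0, 0, 0], "rot": [0, 0, 0], "hand": 0},
    {"travel": [0, 0, 0], "rot": [0, 0, 0], "hand": 0}
  ]
}}

```text
clock: 8.22
position: [476.1, 76.3, 23.8]
ee_rot: [1.0, -0.031, -0.0, -0.0]
contact_force: [-3.3, 4.5, 8.3]
gripper_width: 18.7
grasp_force: 60.4
```

```bash
python3 st.py wrist w4 42
```

```text
8.2167 [476.08339211  76.32742646  23.80124308] F [[28.13286198 -0.86754011]] yaw tool x -3.5207824440756963 tilt [-6.62554159e-05  5.86696366e-04 -9.99999826e-01] 18.727796720477127 [-3.32515145  4.45618033  8.32405703]
handle ((28.31209373474121, -1.5428199768066406), (100.23358154296875, 19.921039581298828), 89.6077651977539) 
 [[ 18.00872  -51.59025 ]
 [ 37.929295 -51.726624]
 [ 38.615467  48.50461 ]
 [ 18.694893  48.640984]]
```

View pics/w4.png

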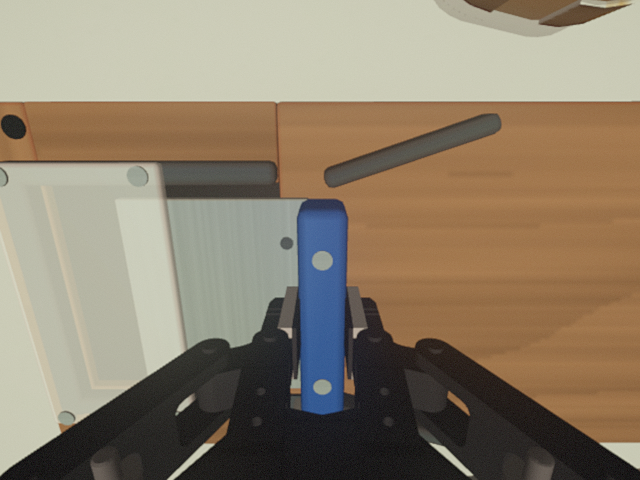

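The view shows the blade under the cover, the handle at (322,305) square to the slot, and the slot clear on both sides. I'll go the last 32 mm gently.

Emit:
{"op": "servo_tool", "data": {
  "motion": [
    {"travel": [0, -0.04, 0], "rot": [0, 0, 0], "hand": 0},
    {"travel": [0, -0.04, 0], "rot": [0, 0, 0], "hand": 0},
    {"travel": [0, -0.03, 0], "rot": [0, 0, 0], "hand": 0},
    {"travel": [0, -0.015, 0], "rot": [0, 0, 0], "hand": 0},
    {"travel": [0, 0, 0], "rot": [0, 0, 0], "hand": 0},
    {"travel": [0, 0, 0], "rot": [0, 0, 0], "hand": 0}
  ]
}}

```text
clock: 8.77
position: [477.2, 106.3, 22.4]
ee_rot: [1.0, -0.031, -0.001, 0.0]
contact_force: [-0.1, 0.1, -2.6]
gripper_width: 18.3
grasp_force: 59.1
```

Emit:
{"op": "servo_tool", "data": {
  "motion": [
    {"travel": [0, -0.006, 0], "rot": [0, 0, 0], "hand": 0},
    {"travel": [0, -0.004, 0], "rot": [0, 0, 0], "hand": 0},
    {"travel": [0, 0, 0], "rot": [0, 0, 0], "hand": 0},
    {"travel": [0, 0, 0], "rot": [0, 0, 0], "hand": 0}
  ]
}}

```text
clock: 9.1
position: [478.2, 109.4, 22.6]
ee_rot: [1.0, -0.031, -0.001, 0.0]
contact_force: [-0.2, -1.1, -3.0]
gripper_width: 18.3
grasp_force: 59.0
```

Emit:
{"op": "servo_tool", "data": {
  "motion": [
    {"travel": [0, 0, 0], "rot": [0, 0, 0], "hand": 0.3},
    {"travel": [0, 0, 0], "rot": [0, 0, 0], "hand": 0.32},
    {"travel": [0, 0, 0], "rot": [0, 0, 0], "hand": 0.32},
    {"travel": [0, 0, 0], "rot": [0, 0, 0], "hand": 0.32},
    {"travel": [0, 0, -0.1], "rot": [0, 0, 0], "hand": 0.32},
    {"travel": [0, 0, -0.15], "rot": [0, 0, 0], "hand": 0.32},
    {"travel": [0, 0, -0.15], "rot": [0, 0, 0], "hand": 0.32},
    {"travel": [0, 0, 0], "rot": [0, 0, 0], "hand": 0.32},
    {"travel": [0, 0, 0], "rot": [0, 0, 0], "hand": 0.32}
  ]
}}

```text
clock: 9.85
position: [480.2, 110.8, 125.7]
ee_rot: [1.0, -0.031, 0.003, -0.002]
contact_force: [0.2, -1.1, 0.1]
gripper_width: 27.4
grasp_force: 0.0
```

```bash
python3 st.py wrist w5 37; python3 - <<'E'
from h import *
from bench import sensors,get_image
s=sensors.read_state();p,d=get_image("wrist");c=camera_params("wrist");M=c["mount"];R=Ro.from_quat(s["ee_rot"]).as_matrix()
W=cloud(d,c["camera_matrix"],np.eye(3),np.zeros(3))@M[:3,:3].T+M[:3,3];W=W@R.T+s["position"]
P=p.astype(int);b=(P[...,2]>1.6*P[...,0])&(P[...,2]>P[...,1]*1.3)
b=cv2.erode(b.astype(np.uint8),np.ones((7,7)))>0
F=Frame([473.5,48.3],np.deg2rad(86.5))
w=W[b];x=F.b(w[:,:2]);A=np.c_[x-x.mean(0),np.ones(len(x))];print("top z fit (slope x,y; z)",np.linalg.lstsq(A,w[:,2],rcond=None)[0],x.mean(0))
E
```

```text
9.85 [480.20830592 110.76801507 125.66406853] F [[62.76103191 -2.88221249]] yaw tool x -3.5168513692848595 tilt [ 0.00582985  0.00357233 -0.99997663] 27.356179512638334 [ 0.18147268 -1.12743348  0.10820338]
handle ((61.03119659423828, 0.241485595703125), (99.77330017089844, 19.10633659362793), 89.51741790771484) 
 [[ 51.058193 -49.56293 ]
 [ 70.16386  -49.723858]
 [ 71.004196  50.045902]
 [ 51.898537  50.20683 ]]
knob [[42.80821799 65.5701513 ]]
top z fit (slope x,y; z) [ 0.04710297 -0.11503383 39.03734597] [61.22026699 -3.87274297]
```

View pics/w5.png

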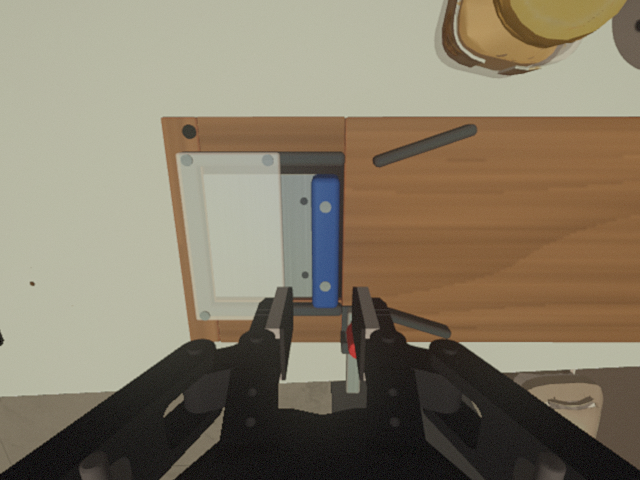

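The view shows the handle at (326,240), past the lip with a dark gap behind it at u≈342. The depth slope on the handle looks like noise, so I'll check it against the deck.

```bash
python3 - <<'E'
from h import *
from bench import sensors,get_image
s=sensors.read_state();c=camera_params("wrist");M=c["mount"];R=Ro.from_quat(s["ee_rot"]).as_matrix()
d=np.median([get_image("wrist")[1] for _ in range(7)],0)
W=cloud(d,c["camera_matrix"],np.eye(3),np.zeros(3))@M[:3,:3].T+M[:3,3];W=W@R.T+s["position"]
F=Frame([473.5,48.3],np.deg2rad(86.5))
for n,(u0,u1,v0,v1) in dict(handle=(318,333,184,275),deck=(355,480,180,290),side=(200,330,125,145),blade=(285,298,180,285)).items():
    w=W[v0:v1,u0:u1].reshape(-1,3);x=F.b(w[:,:2]);A=np.c_[x-x.mean(0),np.ones(len(x))];k,r,*_=np.linalg.lstsq(A,w[:,2],rcond=None);print(n,k,"rms",(r/len(w))**.5,x.mean(0))
E
```

```text
handle [ 1.22000629e-02 -3.29298618e-03  3.88202791e+01] rms [0.31870745] [ 59.75208862 -10.19772339]
deck [ 3.26405072e-02 -5.75670902e-03  1.81438161e+01] rms [6.98458553] [-10.55056035   0.41131954]
side [ 1.34932367e-03 -5.08874594e-04  1.79414009e+01] rms [0.33292394] [101.8508698  -73.06781155]
blade [ 4.93604676e-04 -1.96532713e-03  1.78102659e+01] rms [0.31752977] [85.41219651 -1.48030649]
```

The scraper is down: the handle top is 20.8 mm above the deck, where 21 is expected, and it lies flat. Next I'll push the bolt shut.

Emit:
{"op": "servo_tool", "data": {
  "motion": [
    {"travel": [-0.125, 0.032, 0], "rot": [0, 0, 0], "hand": 0},
    {"travel": [-0.125, 0.032, 0], "rot": [0, 0, 0], "hand": 0},
    {"travel": [-0.125, 0.03, 0], "rot": [0, 0, 0], "hand": 0},
    {"travel": [0, 0, 0], "rot": [0, 0, 0], "hand": 0},
    {"travel": [0, 0, 0.1], "rot": [0, 0, 0], "hand": 0},
    {"travel": [0, 0, 0.1], "rot": [0, 0, 0], "hand": 0},
    {"travel": [0, 0, 0.06], "rot": [0, 0, 0], "hand": 0},
    {"travel": [0, 0, 0.05], "rot": [0, 0, 0], "hand": 0},
    {"travel": [0, 0, 0], "rot": [0, 0, 0], "hand": 0},
    {"travel": [0, 0, 0], "rot": [0, 0, 0], "hand": 0}
  ]
}}

```text
clock: 11.13
position: [383.5, 91.9, 45.2]
ee_rot: [1.0, -0.031, -0.001, 0.001]
contact_force: [0.4, -0.6, 0.9]
gripper_width: -0.4
grasp_force: 0.0
```

Emit:
{"op": "servo_tool", "data": {
  "motion": [
    {"travel": [0.025, 0, -0.006], "rot": [0, 0, 0], "hand": 0},
    {"travel": [0.025, 0, 0], "rot": [0, 0, 0], "hand": 0},
    {"travel": [0.03, 0, 0], "rot": [0, 0, 0], "hand": 0},
    {"travel": [0.03, 0, 0], "rot": [0, 0, 0], "hand": 0},
    {"travel": [0.03, 0, 0], "rot": [0, 0, 0], "hand": 0},
    {"travel": [0.025, 0, 0], "rot": [0, 0, 0], "hand": 0},
    {"travel": [0, 0, 0], "rot": [0, 0, 0], "hand": 0},
    {"travel": [0, 0, 0], "rot": [0, 0, 0], "hand": 0}
  ]
}}

```text
clock: 11.8
position: [425.8, 89.6, 47.0]
ee_rot: [1.0, -0.031, 0.001, -0.0]
contact_force: [-0.7, 0.1, -0.7]
gripper_width: -0.2
grasp_force: 0.1
```

Emit:
{"op": "servo_tool", "data": {
  "motion": [
    {"travel": [0.01, 0, 0], "rot": [0, 0, 0], "hand": 0},
    {"travel": [0.008, 0, 0], "rot": [0, 0, 0], "hand": 0},
    {"travel": [0, 0, 0], "rot": [0, 0, 0], "hand": 0},
    {"travel": [0, 0, 0], "rot": [0, 0, 0], "hand": 0}
  ]
}}

```text
clock: 12.13
position: [426.0, 88.7, 46.6]
ee_rot: [1.0, -0.031, -0.003, 0.001]
contact_force: [-11.0, 5.9, 7.2]
gripper_width: -0.1
grasp_force: 6.3
```

At the stop with 11 N, so the bolt is shut. I'll back off, rise and verify.

Emit:
{"op": "servo_tool", "data": {
  "motion": [
    {"travel": [-0.03, 0, 0], "rot": [0, 0, 0], "hand": 0},
    {"travel": [-0.04, 0, 0], "rot": [0, 0, 0], "hand": 0},
    {"travel": [0, 0, -0.15], "rot": [0, 0, 0], "hand": 0},
    {"travel": [0, 0, -0.15], "rot": [0, 0, 0], "hand": 0},
    {"travel": [0, 0, -0.15], "rot": [0, 0, 0], "hand": 0},
    {"travel": [0, 0, -0.15], "rot": [0, 0, 0], "hand": 0},
    {"travel": [0, 0, 0], "rot": [0, 0, 0], "hand": 0},
    {"travel": [0, 0, 0], "rot": [0, 0, 0], "hand": 0}
  ]
}}

```text
clock: 12.8
position: [413.0, 91.2, 199.4]
ee_rot: [1.0, -0.031, 0.003, -0.002]
contact_force: [0.0, 0.3, -0.5]
gripper_width: 0.1
grasp_force: 0.0
```

```bash
python3 st.py wrist w6 37
```

```text
12.8 [413.01544975  91.24082489 199.3904091 ] F [[39.16823814 62.99320901]] yaw tool x -3.5086672544734054 tilt [ 0.00644381  0.00403874 -0.99997108] 0.12573560218313987 [ 0.03548865  0.2967718  -0.50621336]
handle ((60.842525482177734, 1.4286308288574219), (19.38878059387207, 98.08391571044922), 0.08024315536022186) 
 [[ 51.07946   50.456966]
 [ 51.216827 -47.626858]
 [ 70.60559  -47.599705]
 [ 70.46822   50.48412 ]]
knob [[37.62427046 31.63012745]]
```

View pics/w6.png

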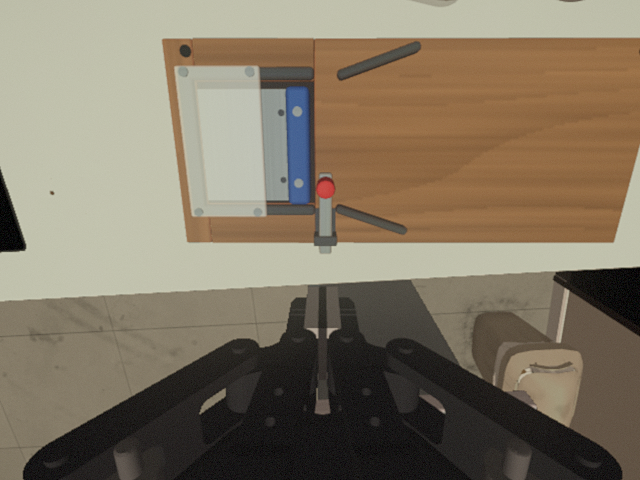

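The view shows the scraper in its pocket at (297,145) and the bolt shut behind the handle, with the knob at (326,188), which is y≈32. The arm is clear.

```bash
python3 -c "
from bench import job_done
print(job_done())"
```

```text
the job is handed in; nothing more can be done
None
```

The job is handed in, verdict not shown: the last checks had the scraper flat in its pocket and the bolt shut behind its handle, and the arm never touched the mug, honey jar or tumbler.

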